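# Punch the mark, then lay the carving tools in their tray

## Robot

A 6-joint arm with a two-finger parallel gripper is mounted at the origin on the work surface. World frame = base frame: x ahead of the robot, y to its left, z up, the work surface at z = 0. Lengths are in mm, angles in rad, forces in N, time in s.
With the tool pointing down it reaches from about 350 to 775 mm from the base axis. Payload 7.3 kg.
Tool frame: the origin (TCP) lies at the centre of the arm's flange, where the gripper is bolted on; the fingertips stand 178 mm ahead of it and the grasp point (between the pads) lies 159 mm ahead of it; z points along the fingers, y is the line along which they close (so a half turn about z gives the same grasp; the last joint's range is limited). The gripper opens to 92 mm and grips with 3 to 60 N. Pads are 19 mm wide; open, the fingers measure 130 mm over their backs; the gripper's body (75 mm by 190 mm) begins 47 mm behind the grasp point.
Start: joints at [1.022, 0.342, 1.524, -0, 1.275, -0.146], TCP at [205.777, 482.994, 404.741] pointing down, gripper open.
Joint ranges: [-2.53, 2.53], [-0.77, 2.02], [0.04, 2.7], [-1, 4.14], [0.28, 2.66], [-3.11, 3.11]. Speed limits (rad/s): [2.57, 2.57, 3.14, 3.14, 3.14, 3.14].

## Interface

Orientations are given as [roll, pitch, yaw] about the fixed x, y, z axes, in that order (R = Rz(yaw) Ry(pitch) Rx(roll)).
In Python, from plant import * gives the robot as it stands. The module is installed in compiled form; this text tells all that it offers.
- The arm moves only by the shell command python3 -m inch 'ROWS'. ROWS is JSON, a list of rows, each a list of 5 numbers: the shift along the tool's x, y, z in m, then the turn about the tool's z in rad, then the opening, from 0 (shut) to 1 (fully open). In form: [[tx, ty, tz, spin, claw], ...]. A call has 1 to 8 rows; each row is the pose to reach, as a shift and turn from the pose commanded when the call began, along the tool's axes at that moment; what a row does not reach only later rows make up. A row lasts 1/12 s, in which the tool goes at most 41.7 mm and 7.16 degrees, less where a joint would pass 70% of its speed; a pose out of reach is approached as far as the arm can. A call with a gripper value outside its range is refused whole. The fingers move at their own pace and stop on an object; the grip force is fixed at half the most. Time passes only in rows, so rows that repeat a pose let the fingers close. It gives the time, the measured TCP pose, the force, the opening and the grip force at its end, in the units of the state.
- get_obs(): the state, without advancing time (a new reading comes with each control period).
- capture(name): name is "scene" or "top" or "wrist"; returns a dict with "color" (420x560x3 uint8, red, green, blue), "intrinsics" (3x3 intrinsics, pixels), "pose" (4x4, takes a point from camera to world coordinates). Camera axes: x right, y down, z forward; pixel columns grow to the right and rows downward; lengths in mm; the calibration is good to about 2 mm. A picture is of the moment at which its call begins. There is no depth.
- close_job(): hands the job in; it is judged then, once.
Trained networks look in a picture, given as the dict that the camera call returned (one of the last four; its "shot" number tells which), for a name from the list of things; names that differ only in an ending like _2 or _b are one class to them, and where a whole thing is asked for, a point or a joint stands for the part that bears it (a point fixed in the world has none). Each returns a list of dicts, best first, with "conf" (0 to 1); they miss things now and then, are a little off and sometimes report something else, mostly with a low value. They report only what shows in the picture. A call takes as long as a camera call. They do not tell look-alikes from the thing itself.
- look_for(picture, target): "rect" ([centre column, centre row, width, height] in pixels, round what is visible of it).
- trace(picture, target): "pixels" (420x560 bool, what is visible of it) and "rect" ([centre column, centre row, width, height] in pixels, round what is visible of it).
- tip_of(picture, target): "centre" ([column, row] in pixels: a listed point, or the origin of a listed thing).
The state is a dict: "time": time; "joint_positions": joint angles; "dq": joint speeds; "tau": joint torques, N m; "tool_pos": TCP position; "tcp_rot": TCP orientation; "contact_force": force on the tool from outside, world axes, zero at the start; "moment": the same for the moment, N m; "grip_width": finger opening in mm; "finger_force": force on a finger pad.
Only numpy, scipy, OpenCV 4.12 (cv2) and the standard library are available. Lean on these libraries where they do the work, as an engineer would, in place of code of your own. Each camera call takes 0.05 s, during which the arm holds its last target. There are 200 camera calls.

## Task

Take the mallet and knock the sprung punch on the marking jig fully down with the mallet's head (never push it with the gripper). The mallet then goes away in the green tool tray, and so does the chisel: lay them down without dropping them, flat, straight and wholly inside, one in each of the two empty lanes, with their handles at the same end as the handle of the rasp already in the tray. Leave the rasp and everything else where it is.

Things in the scene. Friction and masses are not known exactly. Their poses are not given: they have to be found in the camera images.
- mallet: mallet 170 mm long, 0.22-0.45 kg: square brown wooden head (80 x 50 x 50) with brass bands, x = +5 to +85 mm, and in line with it a pale round handle (26 diameter), x = -85 to +5. Origin: mid-length, level with the head's underside; +x from handle to head, z up. Centre of mass x = +28. It lies on a flat side of its head, handle clear of the surface; any side of the head may strike
- mallet_butt (a point): centre of the handle's free end, on the mallet's axis, 25 mm above its underside
- mallet_grip (a point): point on the axis in the handle, 27 mm behind the head's rear face, 25 mm above the underside: a good place to grip (26 mm wide)
- mallet_head (a point): centre of the head, 25 mm above its underside
- chisel: chisel 195 mm long: flat-sided red handle (28 wide, 26 tall, x = -97 to +12 mm) with steel cap, then a steel blade 22 x 5. Origin: mid-length, at the underside; +x from handle to blade tip, z up. It rests on the underside of its handle, blade clear of the surface (13 mm up); centre of mass about x = -20 mm
- chisel_butt (a point): centre of the chisel handle's free end, 13 mm above its underside
- chisel_grip (a point): point on the handle's axis at the balance, 13 mm above its underside: a good place to grip (28 mm wide)
- chisel_tip (a point): tip of the chisel's blade, 13 mm above its underside
- tray: green tool tray fixed to the bench, 250 (x) x 222 (y) mm, floor 4 mm thick. Origin: centre of its underside. x runs along the lanes from the handles' end (-x) to the blades' end (+x). Rims 14 mm and dividers 12 mm high above the bench, 5 thick. A middle lane 50 wide holds the rasp; the empty lane on each side is 76 wide, 240 long inside
- lane_left (a point): centre of the empty lane on the tray's +y side, on the tray's floor (y = +68 mm in the tray's frame)
- lane_right (a point): centre of the empty lane on the tray's -y side, on the tray's floor (y = -68 mm in the tray's frame)
- rasp: rasp with orange handle and dark blade, same shape and size as the chisel, already lying in the tray's middle lane, handle towards the tray's -x end. Origin: middle of the length, underside; +x from handle to blade. To be left there
- jig: marking jig fixed to the bench: a white board 150 x 150 x 28 mm with a yellow guide block (36 x 36 mm, top at 82 mm above the bench) in the middle, through which the punch passes. Origin: centre of the board's underside
- punch_top (a point): centre of the top face of the punch's steel head (32 mm across, 10 mm thick); 110 mm above the bench at rest, moving down with the punch
- punch (a joint): how far the sprung punch is pushed down: 0 at rest (up), 0.014 m at its stop; the spring takes 2 N to start and 7 N at the stop, and lifts it again when let go
- block: cork sanding block 110 x 60 x 30 mm; a bystander. Origin: centre of its underside
- tub: white plastic cup-shaped tub, 72 across, 60 tall mm; a bystander. Origin: centre of its underside
- brush: dusting brush, 180 long mm; a bystander. Origin: the middle of its length, underside
- wedge: pale wooden offcut 75 x 40 x 25 mm; a bystander. Origin: centre of its underside
- glue: glue bottle with orange cap, 60 across, 150 tall mm; a bystander. Origin: centre of its underside
Things that resemble listed ones, but are neither listed nor needed, are in the scene too. What is shaped like the chisel but purple or turquoise is not meant.

How it is judged (in metres and radians):
On the way, in this order (a step that is already met when the one before it is completed fails the run):
1. the punch is driven fully down (at least 11.5 mm of its 14 mm) by the mallet (value of joint punch above 0.0115 m and contact force between mallet and punch above 1 N), for 0.02 s.
2. mallet and chisel both lie in the tray, one in each empty lane, handles at the rasp's handle end, and are let go (x of mallet in the frame of tray between -0.037 and 0.037 m and angle between the x axis of each of mallet, chisel and the x axis of tray, either way round below 0.2 rad and angle between mallet's own x axis and vertical between 1.45 and 1.69 rad and z of mallet_grip in the frame of tray between 0.022 and 0.036 m and x of each of mallet_butt, chisel_butt in the frame of tray below -0.04 m and x of each of mallet_head, chisel_tip in the frame of tray above 0 m and x of chisel in the frame of tray between -0.027 and 0.027 m and angle between chisel's own x axis and vertical between 1.45 and 1.69 rad and z of chisel_grip in the frame of tray between 0.01 and 0.024 m and ((y of mallet in the frame of tray between 0.041 and 0.095 m and y of chisel in the frame of tray between -0.095 and -0.041 m) or (y of mallet in the frame of tray between -0.095 and -0.041 m and y of chisel in the frame of tray between 0.041 and 0.095 m)) and linear speed of each of mallet, chisel below 0.02 m/s and contact force between the fingers and mallet below 0.1 N and contact force between the fingers and chisel below 0.1 N), for 0.2 s.
At the end, for the whole second after the job is handed in: Mallet and chisel lie released, at rest, flat (0.12 rad, 7 mm), one per wide lane: middles within 27 mm of its centre line, within 37 mm (mallet) or 27 mm (chisel) of its mid-length, within 0.2 rad of its direction, handles to tray -x like the rasp; punch up (under 4 mm) (all of step 2 and value of joint punch below 0.004 m); the robot touches nothing.
It fails at once if the gripper or arm itself pushes the punch ((contact force between the fingers and punch above 1 N and value of joint punch above 0.003 m) or (contact force between the arm and punch above 1 N and value of joint punch above 0.003 m)).
It fails at once if the mallet is let go more than 40 mm above its resting height over the tray (contact force between the fingers and mallet below 0.05 N and z of mallet_grip in the frame of tray above 0.069 m and x of mallet_grip in the frame of tray between -0.125 and 0.125 m and y of mallet_grip in the frame of tray between -0.111 and 0.111 m).
It fails at once if the chisel is let go more than 40 mm above its resting height over the tray (contact force between the fingers and chisel below 0.05 N and z of chisel_grip in the frame of tray above 0.057 m and x of chisel_grip in the frame of tray between -0.125 and 0.125 m and y of chisel_grip in the frame of tray between -0.111 and 0.111 m).
It fails at once if the rasp is shifted by more than 25 mm (distance of rasp from where it was at the start of the episode above 0.025 m).
It fails at once if a bystander (sanding block, tub, brush, offcut, glue bottle) is shifted by more than 30 mm (distance of any of block, tub, brush, wedge, glue from where it was at the start of the episode above 0.03 m).
It also fails if it takes over 61 s, if anything falls off the work surface, if the arm or the gripper's body presses on something with over 40 N, if the wrist force passes 120 N, or if a joint passes its speed limit or range.

## Working session

There is one attempt and no reset: what is moved stays moved. The work goes in short steps, Python scripts to look and compute and a shell command to move; the robot and the scene stay as the last step left them, time stands still between calls to the robot, and variables do not carry over. Pictures are saved under pics/ and viewed, at most 10 in all, crops included, and the job is handed in when it is done.

```bash
mkdir -p pics
cat > h.py <<'E'
from plant import *
import numpy as np, cv2
from scipy.spatial.transform import Rotation as Rn
def ray(p,uv,z):
    K=np.array(p["intrinsics"]);T=np.array(p["pose"])
    d=T[:3,:3]@np.linalg.solve(K,[uv[0],uv[1],1]);o=T[:3,3]
    return o+d*(z-o[2])/d[2]
def save(p,n): cv2.imwrite("pics/"+n,cv2.cvtColor(p["color"],cv2.COLOR_RGB2BGR))
E
cat > a.py <<'E'
from h import *
Z=dict(mallet=0,mallet_butt=25,mallet_grip=25,mallet_head=25,chisel=0,chisel_butt=13,chisel_grip=13,chisel_tip=13,tray=0,lane_left=4,lane_right=4,rasp=4,jig=0,punch_top=110,block=0,tub=0,brush=0,wedge=0,glue=0)
for n in ("top","scene"):
    p=capture(n); save(p,n+"0.png"); print(n,np.round(p["pose"][:3,3]))
    for t,z in Z.items():
        for d in tip_of(p,t)[:3]:
            if d["conf"]>.2: print(t,round(d["conf"],2),np.round(d["centre"]),np.round(ray(p,d["centre"],z)[:2]))
print(get_obs())
E
python3 a.py
```

```text
top [ 435.  -43. 1118.]
mallet 0.89 [330. 208.] [ 539. -179.]
mallet_butt 0.74 [343. 235.] [ 460. -213.]
mallet_butt 0.73 [162. 219.] [502. 302.]
mallet_butt 0.46 [204. 212.] [522. 183.]
mallet_grip 0.81 [340. 213.] [ 522. -203.]
mallet_head 0.58 [327. 193.] [ 578. -168.]
chisel 0.89 [325. 289.] [ 305. -163.]
chisel 0.83 [406. 324.] [ 208. -394.]
chisel 0.73 [283. 240.] [444. -42.]
chisel_butt 0.77 [292. 175.] [633. -68.]
chisel_butt 0.65 [443. 340.] [ 166. -493.]
chisel_grip 0.92 [290. 197.] [568. -62.]
chisel_grip 0.74 [317. 295.] [ 289. -139.]
chisel_grip 0.68 [264. 146.] [719.  14.]
chisel_tip 0.84 [376. 310.] [ 250. -305.]
chisel_tip 0.63 [352. 261.] [ 385. -238.]
chisel_tip 0.57 [283. 239.] [446. -42.]
tray 0.96 [184. 211.] [528. 248.]
lane_left 0.88 [157. 215.] [515. 324.]
lane_left 0.45 [267. 148.] [713.   8.]
lane_left 0.38 [291. 200.] [562. -65.]
lane_right 0.61 [202. 213.] [522. 193.]
rasp 0.59 [178. 213.] [520. 263.]
jig 0.71 [401. 226.] [ 487. -386.]
punch_top 0.53 [413. 223.] [ 489. -383.]
block 0.73 [338. 214.] [ 522. -202.]
block 0.58 [309. 139.] [ 743. -118.]
tub 0.7
[... 1474 characters left out ...]
32.] [759. 119.]
{'time': 2.0, 'joint_positions': array([ 1.02197410e+00,  3.42017992e-01,  1.52409214e+00, -9.63071191e-06,
        1.27539759e+00, -1.45985559e-01]), 'dq': array([-0.00054303,  0.00034528,  0.00180502,  0.00116284, -0.00047491,
       -0.00117718]), 'tau': array([ 2.59603094e-04, -4.31126118e+01, -2.44476503e+01,  7.17664557e-02,
        4.83560795e-02, -2.89746978e-06]), 'tool_pos': array([205.79362262, 482.99348578, 404.73391086]), 'tcp_rot': array([3.14150996e+00, 2.14716770e-05, 2.73875879e+00]), 'contact_force': array([-0.03316696,  0.51071201,  0.07049623]), 'moment': array([ 0.08149218,  0.02245712, -0.04253955]), 'finger_force': 0.0, 'grip_width': 92.06523973805307}
```

```bash
python3 -c "
import cv2
a=cv2.imread('pics/top0.png');cv2.imwrite('pics/t1.png',cv2.resize(a[90:360,120:480],(800,600),interpolation=2))"
```

```text
(no output)
```

View pics/t1.png

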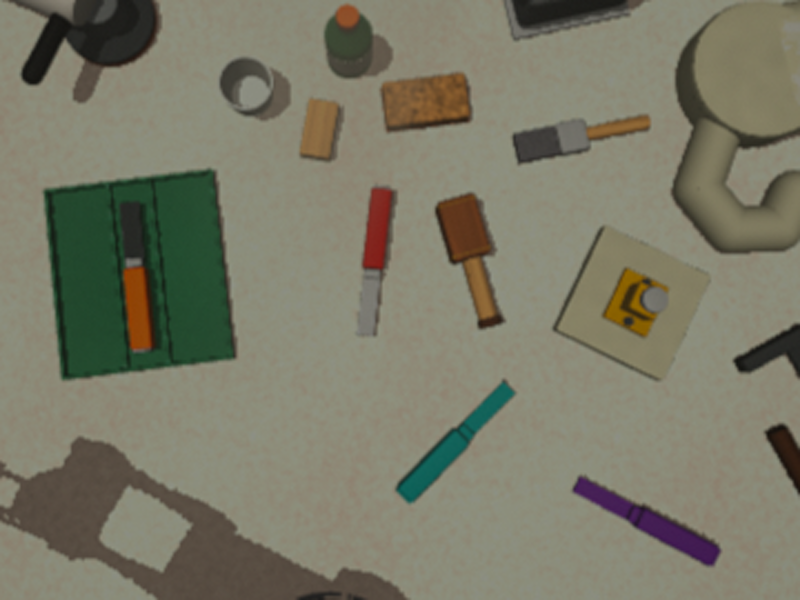

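View pics/scene0.png

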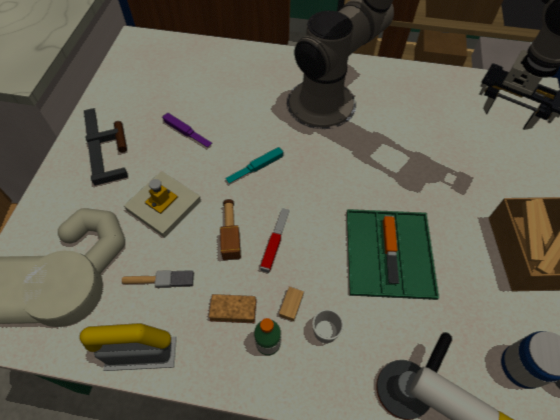

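```bash
cat >> h.py <<'E'
import sys
def go(x,y,z,yaw):
    "grasp-point target (mm) -> row shift from the present pose"
    o=get_obs();R=Rn.from_euler("xyz",o["tcp_rot"]).as_matrix()
    d=R.T@(np.array([x,y,z+159])-o["tool_pos"])/1000
    s=-((yaw-o["tcp_rot"][2]+np.pi)%(2*np.pi)-np.pi)
    print("t",round(float(o["time"]),2),"shift",np.round(d,4),"spin",round(float(s),4),"tilt",np.round(np.sin(o["tcp_rot"][:2]),3),"q6",round(float(o["joint_positions"][5]),2),"grip",round(float(o["grip_width"]),1),round(float(o["finger_force"]),1),"F",np.round(o["contact_force"],1))
if __name__=="__main__": go(*map(float,sys.argv[1:5]))
E
python3 h.py 530 -130 260 3.43
```

```text
t 2.0 shift [-0.5386 -0.4368 -0.0143] spin -0.6912 tilt [0. 0.] q6 -0.15 grip 92.1 0.0 F [-0.   0.5  0.1]
```

```bash
python3 -m inch '[[-0.539,-0.437,-0.014,-0.69,1],[-0.539,-0.437,-0.014,-0.69,1],[-0.539,-0.437,-0.014,-0.69,1],[-0.539,-0.437,-0.014,-0.69,1],[-0.539,-0.437,-0.014,-0.69,1],[-0.539,-0.437,-0.014,-0.69,1],[-0.539,-0.437,-0.014,-0.69,1],[-0.539,-0.437,-0.014,-0.69,1]]'; python3 h.py 530 -130 260 3.43
```

```text
time: 2.67
tool_pos: [347.9, 215.7, 411.2]
tcp_rot: [3.141, 0.001, -2.851]
contact_force: [1.3, 0.8, -0.3]
grip_width: 91.9
finger_force: 0.0
t 2.67 shift [-0.0755 -0.3834 -0.0078] spin 0.0021 tilt [0.    0.001] q6 -1.49 grip 91.9 0.0 F [ 1.3  0.8 -0.3]
```

```bash
python3 -m inch '[[-0.075,-0.383,-0.008,0,1],[-0.075,-0.383,-0.008,0,1],[-0.075,-0.383,-0.008,0,1],[-0.075,-0.383,-0.008,0,1],[-0.075,-0.383,-0.008,0,1],[-0.075,-0.383,-0.008,0,1],[-0.075,-0.383,-0.008,0,1],[-0.075,-0.383,-0.008,0,1]]'; python3 -m inch '[[0,-0.05,0,0,1],[0,-0.05,0,0,1],[0,-0.05,0,0,1]]'
cat > b.py <<'E'
from h import *
p=capture("wrist"); save(p,"w1.png")
for t,z in dict(mallet=0,mallet_butt=25,mallet_grip=25,mallet_head=25,chisel=0,chisel_butt=13,chisel_grip=13,chisel_tip=13).items():
    for d in tip_of(p,t)[:2]:
        if d["conf"]>.2: print(t,round(d["conf"],2),np.round(d["centre"]),np.round(ray(p,d["centre"],z)[:2]))
E
python3 b.py; python3 h.py 530 -130 260 3.43
```

```text
time: 3.33
tool_pos: [502.1, -80.4, 417.9]
tcp_rot: [-3.142, 0.001, -2.855]
contact_force: [1.1, 0.6, 0.4]
grip_width: 91.5
finger_force: 0.0
time: 3.58
tool_pos: [516.2, -128.8, 417.1]
tcp_rot: [3.141, -0.001, -2.858]
contact_force: [-0.4, 0.6, -0.4]
grip_width: 91.9
finger_force: 0.0
mallet 0.62 [230. 181.] [ 539. -181.]
mallet_butt 0.78 [224. 107.] [ 452. -205.]
mallet_grip 0.88 [225. 168.] [ 518. -188.]
mallet_head 0.92 [227. 216.] [ 576. -172.]
chisel 0.56 [328. 207.] [537. -50.]
chisel 0.52 [ 98. 266.] [ 707. -327.]
chisel_butt 0.83 [294. 276.] [638. -65.]
chisel_grip 0.76 [315. 227.] [564. -60.]
chisel_tip 0.95 [361. 137.] [441. -44.]
chisel_tip 0.79 [220.  29.] [ 377. -230.]
t 4.03 shift [-0.0124 -0.0086 -0.0009] spin 0.0002 tilt [-0.  0.] q6 -2.24 grip 92.1 0.0 F [-0.   0.1 -0.5]
```

View pics/w1.png

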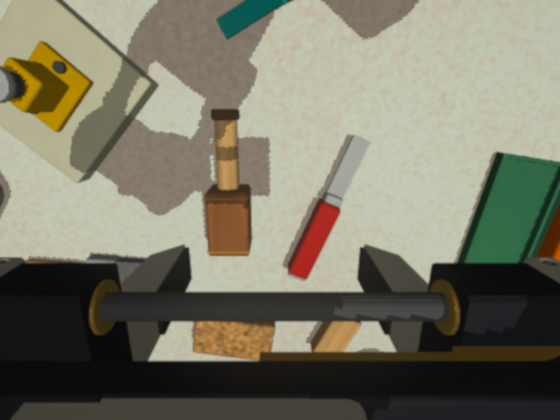

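The wrist view shows the mallet with its head at px (227,216) and butt at (224,112). The red chisel runs from (300,275) to (360,137), and the networks agree with the picture. Next I descend on the mallet.

```bash
python3 h.py 515 -188 100 3.40
```

```text
t 4.03 shift [ 0.0186 -0.0599  0.1591] spin 0.0302 tilt [-0.  0.] q6 -2.24 grip 92.1 0.0 F [-0.   0.1 -0.5]
```

```bash
python3 -m inch '[[0.019,-0.06,0.1,0.03,1],[0.019,-0.06,0.1,0.03,1],[0.019,-0.06,0.159,0.03,1],[0.019,-0.06,0.159,0.03,1],[0.019,-0.06,0.159,0.03,1],[0.019,-0.06,0.159,0.03,1],[0.019,-0.06,0.159,0.03,1]]'; python3 h.py 515 -188 28 3.40
```

```text
time: 4.62
tool_pos: [515.2, -188.9, 260.2]
tcp_rot: [-3.141, 0.001, -2.884]
contact_force: [0.8, 0.4, 1.2]
grip_width: 91.7
finger_force: 0.0
t 4.62 shift [0.0001 0.001  0.0732] spin -0.0008 tilt [-0.001  0.001] q6 -2.32 grip 91.7 0.0 F [0.8 0.4 1.2]
```

```bash
python3 -m inch '[[0,0,0.04,0,1],[0,0,0.072,0,1],[0,0,0.072,0,1],[0,0,0.072,0,0],[0,0,0.072,0,0],[0,0,0.072,0,0],[0,0,0.072,0,0],[0,0,0.072,0,0]]'; python3 -m inch '[[0,0,0,0,0],[0,0,0,0,0],[0,0,0,0,0],[0,0,0,0,0]]'; python3 h.py 515 -188 200 3.40
```

```text
time: 5.28
tool_pos: [515.1, -189.3, 188.4]
tcp_rot: [-3.14, 0.002, -2.884]
contact_force: [0.2, -0.1, -0.1]
grip_width: 63.2
finger_force: 0.0
time: 5.62
tool_pos: [514.6, -189.1, 186.8]
tcp_rot: [3.141, 0.0, -2.884]
contact_force: [-0.2, 0.9, 0.6]
grip_width: 36.6
finger_force: 0.0
t 5.62 shift [-0.0007  0.001  -0.1722] spin -0.0013 tilt [0. 0.] q6 -2.32 grip 36.6 0.0 F [-0.2  0.9  0.6]
```

Closing takes a little longer; then lift.

```bash
python3 -m inch '[[0,0,0,0,0],[0,0,0,0,0],[0,0,0,0,0],[0,0,0,0,0],[0,0,0,0,0]]'; python3 -m inch '[[0,0,-0.02,0,0],[0,0,-0.06,0,0],[0,0,-0.1,0,0],[0,0,-0.14,0,0],[0,0,-0.17,0,0],[0,0,-0.17,0,0],[0,0,-0.17,0,0]]'
cat > c.py <<'E'
from h import *
for n in ("top","scene"):
    p=capture(n); save(p,n+"_c.png")
    for t,z in dict(jig=0,punch_top=110).items():
        for d in tip_of(p,t)[:2]: print(n,t,round(d["conf"],2),np.round(d["centre"]),np.round(ray(p,d["centre"],z)[:2]))
    for d in trace(p,"punch_top")[:1]+trace(p,"jig")[:1]: print(d["conf"],np.round(d["rect"]))
a,b=[cv2.imread(f"pics/{n}_c.png") for n in ("top","scene")]
cv2.imwrite("pics/c.png",np.hstack([cv2.resize(a[150:300,300:450],(400,400)),cv2.resize(b[130:280,120:270],(400,400))]))
E
python3 c.py;python3 h.py 420 -402 165 3.40
```

```text
time: 6.03
tool_pos: [514.4, -189.0, 186.6]
tcp_rot: [3.141, -0.0, -2.884]
contact_force: [-2.1, 1.9, 1.2]
grip_width: 25.2
finger_force: 29.6
time: 6.62
tool_pos: [514.6, -189.2, 358.1]
tcp_rot: [-3.139, 0.002, -2.884]
contact_force: [-1.0, 0.6, -3.3]
grip_width: 25.4
finger_force: 30.0
top jig 0.74 [290. 174.] [637. -62.]
top jig 0.71 [402. 223.] [ 495. -388.]
top punch_top 0.45 [416. 224.] [ 486. -390.]
0.96 [403. 232.  70.  56.]
scene jig 0.65 [160. 206.] [ 488. -394.]
scene jig 0.33 [268. 345.] [817. -19.]
scene punch_top 0.42 [154. 183.] [ 484. -386.]
0.61 [155. 184.  17.  13.]
0.81 [163. 205.  80.  66.]
t 7.12 shift [ 0.1456 -0.1818  0.0321] spin -0.0012 tilt [ 0.001 -0.001] q6 -2.32 grip 25.4 30.0 F [ 0.  -0.2 -3.5]
```

View pics/c.png

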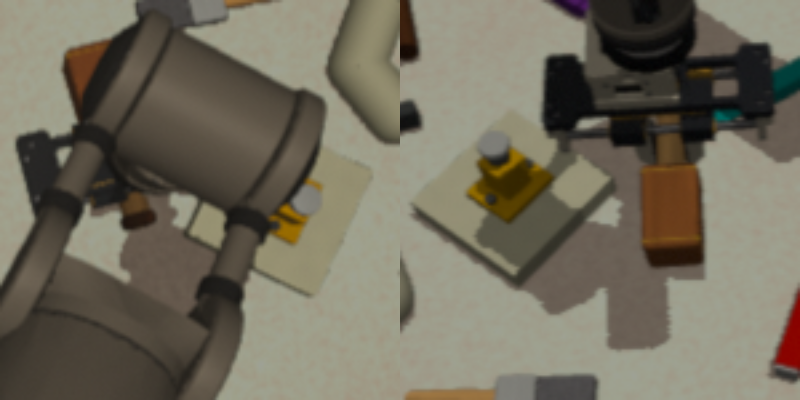

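The mallet is held level. In the crop the punch is at full-image px (415,224) in top and (155,184) in scene, which puts it at about (486,-387). I move over it now.

```bash
python3 h.py 430 -402 165 3.40;  python3 -m inch '[[0.136,-0.184,-0.01,0,0],[0.136,-0.184,-0.01,0,0],[0.136,-0.184,-0.01,0,0],[0.136,-0.184,-0.01,0,0],[0.136,-0.184,-0.01,0,0],[0.136,-0.184,-0.01,0,0],[0.136,-0.184,-0.01,0,0],[0.136,-0.184,-0.01,0,0]]'
python3 h.py 430 -402 142 3.40
cat > d.py <<'E'
from h import *
import sys
n=sys.argv[1]
for c in ("scene","wrist"):
    p=capture(c); save(p,c+n+".png")
a,b=[cv2.imread(f"pics/{c}{n}.png") for c in ("scene","wrist")]
cv2.imwrite(f"pics/d{n}.png",np.hstack([cv2.resize(a[110:260,90:240],(400,400)),cv2.resize(b,(400,300))[:, :] if 0 else cv2.resize(b[0:420,70:490],(400,400))]))
E
python3 d.py 1
```

```text
t 7.12 shift [ 0.1359 -0.1844  0.0321] spin -0.0012 tilt [ 0.001 -0.001] q6 -2.32 grip 25.4 30.0 F [ 0.  -0.2 -3.5]
time: 7.78
tool_pos: [429.1, -402.8, 366.3]
tcp_rot: [3.141, 0.0, -2.887]
contact_force: [0.5, 0.4, -3.0]
grip_width: 25.2
finger_force: 30.0
t 7.78 shift [-0.001   0.0005  0.0653] spin -0.0039 tilt [0.001 0.   ] q6 -2.71 grip 25.2 30.0 F [ 0.5  0.4 -3. ]
```

View pics/d1.png

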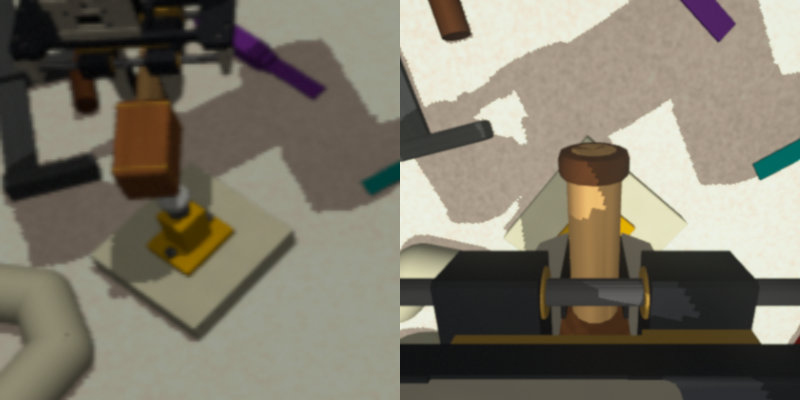

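The head is over the punch line and the grip is centred on the handle. I press down.

```bash
python3 -m inch '[[-0.001,0,0.035,0,0],[-0.001,0,0.06,0,0],[-0.001,0,0.068,0,0],[-0.001,0,0.072,0,0],[-0.001,0,0.076,0,0],[-0.001,0,0.08,0,0],[-0.001,0,0.083,0,0],[-0.001,0,0.083,0,0]]'; python3 h.py 430 -402 142 3.40; python3 d.py 2
```

```text
time: 8.55
tool_pos: [430.9, -401.6, 284.5]
tcp_rot: [-3.14, 0.001, -2.884]
contact_force: [-2.3, 1.0, 3.3]
grip_width: 25.5
finger_force: 30.0
t 8.55 shift [ 0.001  -0.0002 -0.0165] spin -0.0012 tilt [-0.002  0.001] q6 -2.71 grip 25.5 30.0 F [-2.3  1.   3.3]
```

View pics/d2.png

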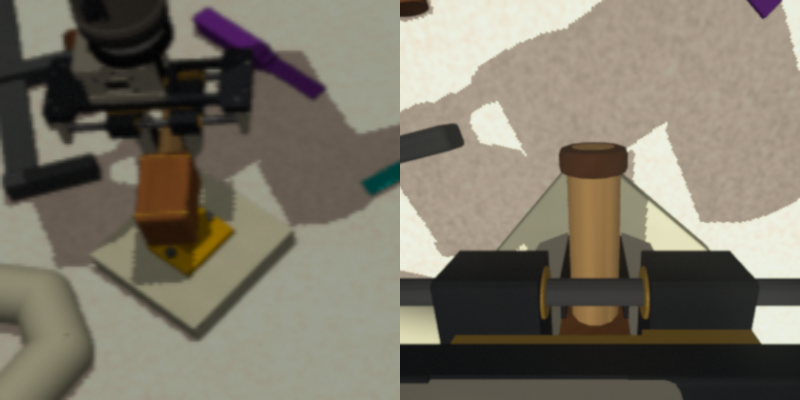

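Net push is about 6.8 N, close to the stop. I go a few mm further.

```bash
python3 -m inch '[[0,0,0.002,0,0],[0,0,0.004,0,0],[0,0,0.004,0,0],[0,0,0.004,0,0]]'; python3 h.py 430 -402 250 3.40
```

```text
time: 8.98
tool_pos: [430.4, -401.9, 280.5]
tcp_rot: [-3.14, -0.001, -2.885]
contact_force: [-5.9, -0.5, 7.3]
grip_width: 25.4
finger_force: 30.0
t 8.98 shift [ 5.000e-04 -1.000e-04 -1.285e-01] spin -0.0015 tilt [-0.001 -0.001] q6 -2.71 grip 25.4 30.0 F [-5.9 -0.5  7.3]
```

```bash
python3 -m inch '[[0,0,-0.02,0,0],[0,0,-0.06,0,0],[0,0,-0.1,0,0],[0,0,-0.128,0,0],[0,0,-0.128,0,0],[0,0,-0.128,0,0]]'
cat > e.py <<'E'
from h import *
for n in ("top","scene"):
    p=capture(n)
    for d in trace(p,"tray")[:1]:
        c,_=max(((c,cv2.contourArea(c)) for c in cv2.findContours(d["pixels"].astype(np.uint8),0,2)[0]),key=lambda t:t[1])
        w=np.array([ray(p,q[0],10)[:2] for q in c],np.float32); r=cv2.minAreaRect(w); print(n,d["conf"],r)
    for d in tip_of(p,"tray")[:1]: print(d["conf"],ray(p,d["centre"],0)[:2])
save(p,"s3.png"); a=cv2.imread("pics/s3.png"); q=capture("wrist"); save(q,"w3.png"); b=cv2.imread("pics/w3.png")
cv2.imwrite("pics/d3.png",np.hstack([cv2.resize(a[80:260,60:240],(400,400)),cv2.resize(b[:,70:490],(400,400))]))
E
python3 e.py; python3 h.py 515 -60 215 3.3
```

```text
time: 9.48
tool_pos: [431.0, -401.5, 408.8]
tcp_rot: [-3.139, 0.002, -2.884]
contact_force: [0.1, 0.0, -3.3]
grip_width: 25.1
finger_force: 30.0
top 0.59 ((523.2236328125, 250.3685302734375), (255.92063903808594, 228.56288146972656), 6.900928497314453)
0.9 [521.36078468 253.79875729]
scene 0.73 ((517.9630126953125, 254.73345947265625), (259.3279113769531, 225.40380859375), 7.309581756591797)
0.79 [529.62421454 251.00206145]
t 9.83 shift [-0.1683  0.3087  0.0329] spin 0.0988 tilt [ 0.002 -0.001] q6 -2.71 grip 24.7 30.0 F [-0.2 -1.2 -3.6]
```

View pics/d3.png

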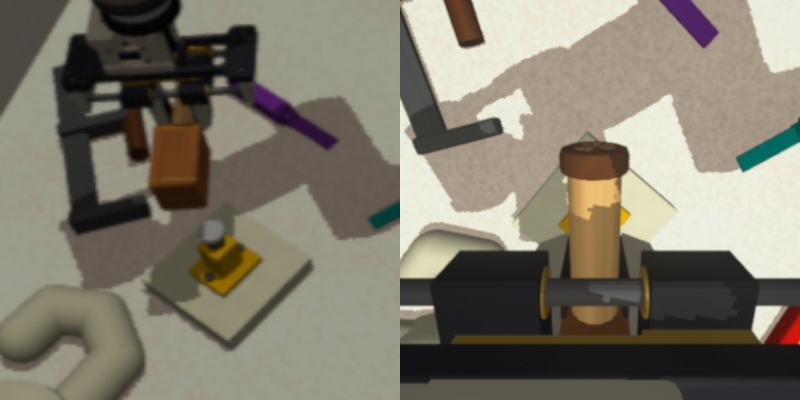

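The mallet is still level in the grip and the punch is back up. The tray is at about (521,252), yaw 0.11. I take the mallet to the left lane.

```bash
python3 h.py 495 318 230 3.25
```

```text
t 9.83 shift [-0.2451  0.6794  0.0187] spin 0.1488 tilt [ 0.002 -0.001] q6 -2.71 grip 24.7 30.0 F [-0.2 -1.2 -3.6]
```

```bash
python3 -m inch '[[-0.245,0.68,0.01,0.15,0],[-0.245,0.68,0.01,0.15,0],[-0.245,0.68,0.01,0.15,0],[-0.245,0.68,0.01,0.15,0],[-0.245,0.68,0.01,0.15,0],[-0.245,0.68,0.01,0.15,0],[-0.245,0.68,0.01,0.15,0],[-0.245,0.68,0.01,0.15,0]]'; python3 h.py 495 318 220 3.25
```

```text
time: 10.5
tool_pos: [460.0, -67.5, 402.9]
tcp_rot: [3.141, -0.0, -3.035]
contact_force: [1.2, -0.3, -3.2]
grip_width: 25.2
finger_force: 30.0
t 10.5 shift [-0.0759  0.3796  0.024 ] spin -0.0017 tilt [ 0. -0.] q6 -1.99 grip 25.2 30.0 F [ 1.2 -0.3 -3.2]
```

```bash
python3 -m inch '[[-0.076,0.38,0.02,0,0],[-0.076,0.38,0.02,0,0],[-0.076,0.38,0.02,0,0],[-0.076,0.38,0.02,0,0],[-0.076,0.38,0.02,0,0],[-0.076,0.38,0.02,0,0],[-0.076,0.38,0.02,0,0],[-0.076,0.38,0.02,0,0]]'; python3 h.py 495 318 60 3.25
```

```text
time: 11.17
tool_pos: [489.9, 264.4, 385.4]
tcp_rot: [3.142, -0.001, -3.034]
contact_force: [0.9, -0.5, -3.2]
grip_width: 25.1
finger_force: 30.0
t 11.17 shift [-0.0109  0.0528  0.1664] spin -0.0011 tilt [ 0.    -0.001] q6 -1.32 grip 25.1 30.0 F [ 0.9 -0.5 -3.2]
```

```bash
python3 -m inch '[[-0.011,0.053,0.01,0,0],[-0.011,0.053,0.02,0,0],[-0.011,0.053,0.06,0,0],[-0.011,0.053,0.1,0,0],[-0.011,0.053,0.14,0,0],[-0.011,0.053,0.166,0,0],[-0.011,0.053,0.166,0,0],[-0.011,0.053,0.166,0,0]]'
cat > f.py <<'E'
from h import *
for n in ("top","scene"):
    p=capture(n); save(p,n+"4.png")
p=capture("wrist"); save(p,"w4.png")
for t,z in dict(lane_left=4,lane_right=4,tray=0,rasp=4).items():
    for d in tip_of(p,t)[:1]: print(t,d["conf"],np.round(ray(p,d["centre"],z)[:2]))
a,b=[cv2.imread(f"pics/{c}4.png") for c in ("scene","w")]
cv2.imwrite("pics/d4.png",np.hstack([cv2.resize(a[180:330,310:460],(400,400)),cv2.resize(b[:,70:490],(400,400))]))
E
python3 f.py; python3 h.py 495 318 33 3.25
```

```text
time: 11.83
tool_pos: [495.3, 315.7, 218.7]
tcp_rot: [-3.14, -0.004, -3.035]
contact_force: [0.5, 0.9, -2.8]
grip_width: 25.1
finger_force: 30.0
lane_left 0.54 [527. 186.]
lane_right 0.76 [529. 183.]
rasp 0.65 [516. 251.]
t 12.18 shift [0.0008 0.0019 0.0296] spin -0.0012 tilt [0.001 0.003] q6 -1.24 grip 24.9 30.0 F [ 1.2  0.3 -3.3]
```

View pics/d4.png

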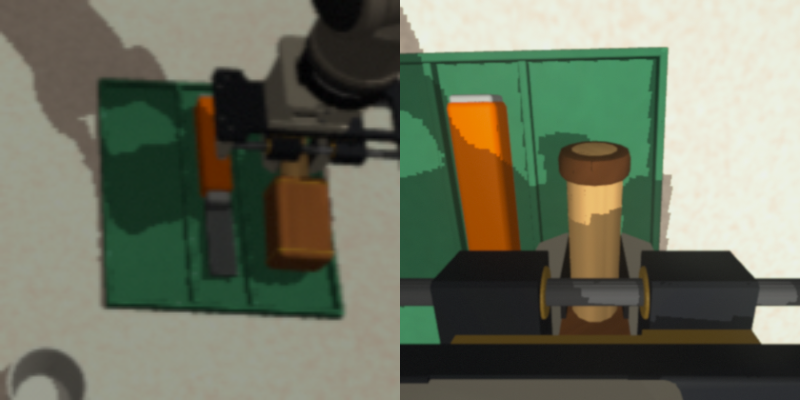

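The mallet is centred over the left lane: handle at px 595, between the lane edges at 533 and 655. I lower it.

```bash
python3 -m inch '[[0,0,0.015,0,0],[0,0,0.024,0,0],[0,0,0.028,0,0],[0,0,0.0295,0,0],[0,0,0.0295,0,0],[0,0,0.0295,0,0]]'; python3 h.py 495 318 31 3.25
```

```text
time: 12.68
tool_pos: [495.7, 316.1, 191.0]
tcp_rot: [3.141, 0.001, -3.034]
contact_force: [-1.5, 0.1, 1.5]
grip_width: 24.9
finger_force: 30.0
t 12.68 shift [0.0004 0.002  0.001 ] spin -0.0011 tilt [0.    0.001] q6 -1.24 grip 24.9 30.0 F [-1.5  0.1  1.5]
```

On the floor now. I release it and rise.

```bash
python3 -m inch '[[0,0,0,0,0.43],[0,0,0,0,0.43],[0,0,0,0,0.43],[0,0,0,0,0.43],[0,0,0,0,0.43]]'; python3 -m inch '[[0,0,-0.02,0,0.43],[0,0,-0.05,0,0.43],[0,0,-0.09,0,0.43],[0,0,-0.13,0,0.6],[0,0,-0.17,0,1],[0,0,-0.17,0,1]]'; python3 h.py 555 -50 200 3.03
```

```text
time: 13.1
tool_pos: [495.7, 316.0, 190.6]
tcp_rot: [3.141, 0.0, -3.034]
contact_force: [0.1, -0.3, -0.3]
grip_width: 39.2
finger_force: 0.0
time: 13.6
tool_pos: [496.8, 316.6, 369.4]
tcp_rot: [3.137, 0.014, -3.034]
contact_force: [0.7, -0.3, 1.5]
grip_width: 54.7
finger_force: 0.0
t 13.6 shift [-0.0185 -0.3708  0.0088] spin 0.2189 tilt [0.005 0.014] q6 -1.24 grip 54.7 0.0 F [ 0.7 -0.3  1.5]
```

```bash
python3 -m inch '[[-0.019,-0.371,0.009,0.22,1],[-0.019,-0.371,0.009,0.22,1],[-0.019,-0.371,0.009,0.22,1],[-0.019,-0.371,0.009,0.22,1],[-0.019,-0.371,0.009,0.22,1],[-0.019,-0.371,0.009,0.22,1],[-0.019,-0.371,0.009,0.22,1],[-0.019,-0.371,0.009,0.22,1]]'; python3 -m inch '[[0,-0.05,0,0,1],[0,-0.05,0,0,1],[0,-0.05,0,0,1]]'
cat > g.py <<'E'
from h import *
for c in ("wrist","top"):
    p=capture(c); save(p,c+"5.png")
    for t,z in dict(chisel_butt=13,chisel_grip=13,chisel_tip=13,mallet_butt=29,mallet_head=29).items():
        for d in tip_of(p,t)[:2]: print(c,t,round(d["conf"],2),np.round(ray(p,d["centre"],z)[:2]))
E
python3 g.py; python3 h.py 562 -58 100 3.034
```

```text
time: 14.27
tool_pos: [548.0, -15.1, 352.3]
tcp_rot: [3.141, 0.0, 3.029]
contact_force: [0.8, 0.8, 0.1]
grip_width: 91.9
finger_force: 0.0
time: 14.52
tool_pos: [542.3, -65.5, 352.1]
tcp_rot: [-3.141, -0.0, 3.024]
contact_force: [0.9, 0.6, -0.4]
grip_width: 91.8
finger_force: 0.0
wrist chisel_butt 0.97 [641. -63.]
wrist chisel_grip 0.91 [564. -57.]
wrist chisel_tip 0.63 [441. -44.]
wrist chisel_tip 0.61 [ 376. -229.]
top chisel_butt 0.72 [241. -86.]
top chisel_butt 0.62 [ 164. -486.]
top chisel_grip 0.7 [ 296. -149.]
top chisel_grip 0.69 [564. -58.]
top chisel_tip 0.97 [ 256. -310.]
top chisel_tip 0.8 [ 375. -238.]
top mallet_butt 0.85 [440. 307.]
top mallet_butt 0.47 [495. 307.]
top mallet_head 0.72 [561. 328.]
t 15.12 shift [-0.0189  0.0064  0.0934] spin -0.0045 tilt [0. 0.] q6 -1.71 grip 91.9 0.0 F [ 0.6  0.7 -0. ]
```

```bash
python3 -m inch '[[-0.02,0.006,0.03,-0.015,1],[-0.02,0.006,0.07,-0.015,1],[-0.02,0.006,0.1,-0.015,1],[-0.02,0.006,0.13,-0.015,1],[-0.02,0.006,0.16,-0.015,1],[-0.02,0.006,0.17,-0.015,1],[-0.02,0.006,0.17,-0.015,1],[-0.02,0.006,0.17,-0.015,0.6]]'; python3 h.py 563 -57.5 22 3.038
```

```text
time: 15.78
tool_pos: [563.3, -59.1, 182.6]
tcp_rot: [3.141, -0.0, 3.044]
contact_force: [-0.8, 0.8, -0.3]
grip_width: 88.5
finger_force: 0.0
t 15.78 shift [0.0005 0.0015 0.0016] spin 0.0058 tilt [ 0. -0.] q6 -1.71 grip 88.5 0.0 F [-0.8  0.8 -0.3]
```

```bash
python3 -m inch '[[0,0.001,0.0015,0,0],[0,0.001,0.0015,0,0],[0,0.001,0.0015,0,0],[0,0.001,0.0015,0,0],[0,0.001,0.0015,0,0],[0,0.001,0.0015,0,0],[0,0.001,0.0015,0,0],[0,0.001,0.0015,0,0]]';python3 -m inch '[[0,0,0,0,0],[0,0,0,0,0],[0,0,0,0,0],[0,0,0,0,0]]'; python3 h.py 563 -57.5 22 3.038
```

```text
time: 16.45
tool_pos: [563.1, -58.1, 180.9]
tcp_rot: [3.142, 0.0, 3.044]
contact_force: [0.4, -0.1, 0.2]
grip_width: 36.4
finger_force: 0.0
time: 16.78
tool_pos: [563.1, -58.0, 180.9]
tcp_rot: [3.141, -0.0, 3.044]
contact_force: [0.3, 1.0, 0.3]
grip_width: 27.8
finger_force: 30.0
t 16.78 shift [ 0.0002  0.0005 -0.0001] spin 0.0058 tilt [ 0. -0.] q6 -1.71 grip 27.8 30.0 F [0.3 1.  0.3]
```

Gripped. I lift it, then carry and turn it.

```bash
python3 -m inch '[[0,0,-0.03,0,0],[0,0,-0.07,0,0],[0,0,-0.11,0,0],[0,0,-0.15,0,0],[0,0,-0.18,0.1,0],[0,0,-0.18,0.2,0],[0,0,-0.18,0.3,0],[0,0,-0.18,0.4,0]]'; python3 -m inch '[[0,0,0,0.9,0],[0,0,0,0.9,0],[0,0,0,0.9,0],[0,0,0,0.9,0],[0,0,0,0.9,0],[0,0,0,0.9,0],[0,0,0,0.9,0],[0,0,0,0.9,0]]'; python3 h.py 507.5 182 200 0.11
```

```text
time: 17.45
tool_pos: [562.9, -58.1, 361.4]
tcp_rot: [3.141, 0.001, 2.639]
contact_force: [0.3, -0.0, -1.5]
grip_width: 27.6
finger_force: 30.0
time: 18.12
tool_pos: [563.0, -58.1, 360.5]
tcp_rot: [-3.141, -0.0, 1.739]
contact_force: [0.5, -0.2, -1.8]
grip_width: 27.7
finger_force: 30.0
t 18.12 shift [ 0.246  -0.0146  0.0015] spin 1.6288 tilt [-0.001 -0.   ] q6 -0.41 grip 27.7 30.0 F [ 0.5 -0.2 -1.8]
```

```bash
python3 -m inch '[[0.246,-0.015,0,1.63,0],[0.246,-0.015,0,1.63,0],[0.246,-0.015,0,1.63,0],[0.246,-0.015,0,1.63,0],[0.246,-0.015,0,1.63,0],[0.246,-0.015,0,1.63,0],[0.246,-0.015,0,1.63,0],[0.246,-0.015,0,1.63,0]]'; python3 h.py 507.5 182 200 0.11
```

```text
time: 18.78
tool_pos: [504.6, 185.2, 360.8]
tcp_rot: [-3.14, -0.0, 0.805]
contact_force: [-0.4, -0.8, -1.2]
grip_width: 27.8
finger_force: 30.0
t 18.78 shift [-0.0003  0.0043  0.0017] spin 0.6951 tilt [-0.001 -0.   ] q6 0.97 grip 27.8 30.0 F [-0.4 -0.8 -1.2]
```

```bash
python3 -m inch '[[0,0.003,0,0.69,0],[0,0.003,0,0.69,0],[0,0.003,0,0.69,0],[0,0.003,0,0.69,0],[0,0.003,0,0.69,0],[0,0.003,0,0.69,0],[0,0.003,0,0.69,0],[0,0.003,0,0.69,0]]'; python3 h.py 507.5 182 60 0.11
python3 - <<'E'
from h import *
p=capture("wrist"); save(p,"w6.png")
for t,z in dict(lane_right=4,lane_left=4,rasp=4,mallet_head=29).items():
    for d in tip_of(p,t)[:1]: print(t,d["conf"],np.round(ray(p,d["centre"],z)[:2]))
a=capture("scene")["color"][...,::-1];b=cv2.imread("pics/w6.png")
cv2.imwrite("pics/d6.png",np.hstack([cv2.resize(a[180:330,310:460],(400,400)),cv2.resize(b[:,70:490],(400,400))]))
E
```

```text
time: 19.45
tool_pos: [508.1, 179.6, 360.7]
tcp_rot: [3.142, 0.0, 0.118]
contact_force: [0.3, -0.1, -2.1]
grip_width: 28.2
finger_force: 30.0
t 19.45 shift [-0.0002 -0.0025  0.1417] spin 0.0078 tilt [0. 0.] q6 1.65 grip 28.2 30.0 F [ 0.3 -0.1 -2.1]
lane_right 0.47 [403. 169.]
lane_left 0.85 [512. 317.]
rasp 0.73 [517. 254.]
mallet_head 0.96 [566. 325.]
```

View pics/d6.png

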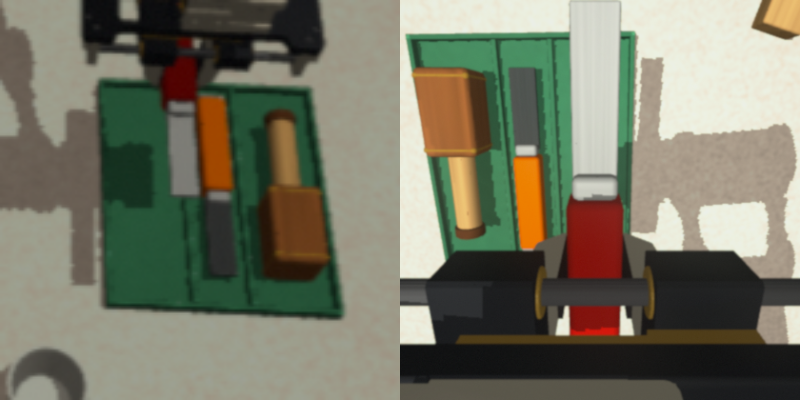

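The chisel (px 595) is centred over the right lane (558–632) with its handle at the rasp's handle end, and the mallet lies well in the left lane. I descend.

```bash
python3 -m inch '[[0,-0.002,0.04,0,0],[0,-0.002,0.08,0,0],[0,-0.002,0.12,0,0],[0,-0.002,0.145,0,0],[0,-0.002,0.155,0,0],[0,-0.002,0.155,0,0],[0,-0.002,0.155,0,0],[0,-0.002,0.155,0,0]]'; python3 h.py 507.5 182 26.5 0.11
```

```text
time: 20.42
tool_pos: [508.9, 181.8, 207.8]
tcp_rot: [-3.141, -0.004, 0.114]
contact_force: [-0.3, 0.5, -1.6]
grip_width: 27.5
finger_force: 30.0
t 20.42 shift [-0.0014 -0.0003  0.0223] spin 0.004 tilt [-0.    -0.004] q6 1.66 grip 27.5 30.0 F [-0.3  0.5 -1.6]
```

```bash
python3 -m inch '[[0,0,0.01,0,0],[0,0,0.016,0,0],[0,0,0.019,0,0],[0,0,0.02,0,0],[0,0,0.02,0,0],[0,0,0.02,0,0]]'; python3 h.py 507.5 182 25.5 0.11
```

```text
time: 20.92
tool_pos: [508.0, 181.6, 186.0]
tcp_rot: [-3.142, -0.0, 0.114]
contact_force: [0.8, -0.6, -2.2]
grip_width: 28.0
finger_force: 30.0
t 20.92 shift [-0.0005 -0.0004  0.0015] spin 0.0037 tilt [-0. -0.] q6 1.66 grip 28.0 30.0 F [ 0.8 -0.6 -2.2]
```

```bash
python3 -m inch '[[0,0,0.001,0,0],[0,0,0.0015,0,0],[0,0,0.0015,0,0]]'; python3 -m inch '[[0,0,0,0,0.35],[0,0,0,0,0.35],[0,0,0,0,0.35],[0,0,0,0,0.35]]'; python3 h.py 507.5 182 25.5 0.11
```

```text
time: 21.17
tool_pos: [508.1, 181.7, 184.9]
tcp_rot: [-3.141, -0.001, 0.114]
contact_force: [-0.7, 0.0, 3.0]
grip_width: 27.7
finger_force: 30.0
time: 21.5
tool_pos: [508.0, 181.6, 184.4]
tcp_rot: [-3.142, -0.0, 0.114]
contact_force: [0.2, 0.0, 0.0]
grip_width: 32.1
finger_force: 0.0
t 21.5 shift [-0.0005 -0.0004 -0.0001] spin 0.0037 tilt [-0. -0.] q6 1.66 grip 32.1 0.0 F [0.2 0.  0. ]
```

Released on contact. I rise and check.

```bash
python3 -m inch '[[0,0,-0.01,0,0.36],[0,0,-0.03,0,0.36],[0,0,-0.06,0,0.36],[0,0,-0.1,0,0.36],[0,0,-0.14,0,0.36],[0,0,-0.18,0,0.36],[0,0,-0.2,0,0.36],[0,0,-0.2,0,0.36]]'; python3 -m inch '[[-0.1,0.2,0,0,0.4],[-0.1,0.2,0,0,0.4],[-0.1,0.2,0,0,0.4],[-0.1,0.2,0,0,0.4],[-0.1,0.2,0,0,0.4],[-0.1,0.2,0,0,0.4],[-0.1,0.2,0,0,0.4],[-0.1,0.2,0,0,0.4]]'
python3 - <<'E'
from h import *
for c in ("scene","top"):
    p=capture(c)
    for t,z in dict(chisel_butt=17,chisel_tip=17,mallet_butt=29,mallet_head=29,tray=0).items():
        for d in tip_of(p,t)[:4]:
            w=ray(p,d["centre"],z)[:2]
            if w[1]>100: print(c,t,round(d["conf"],2),np.round(w))
    save(p,c+"7.png")
a,b=[cv2.imread(f"pics/{c}7.png") for c in ("scene","top")]
cv2.imwrite("pics/d7.png",np.hstack([cv2.resize(a[110:350,80:460],(500,316)),cv2.resize(b[130:290,130:290],(300,316))]))
E
```

```text
time: 22.17
tool_pos: [508.5, 181.8, 390.8]
tcp_rot: [-3.141, -0.011, 0.114]
contact_force: [0.7, -0.2, -0.4]
grip_width: 33.1
finger_force: 0.0
time: 22.83
tool_pos: [431.0, -28.9, 384.3]
tcp_rot: [-3.141, 0.0, 0.111]
contact_force: [0.1, 0.1, -0.1]
grip_width: 37.0
finger_force: 0.0
scene chisel_butt 0.64 [435. 165.]
scene chisel_tip 0.62 [641. 193.]
scene mallet_butt 0.6 [432. 314.]
scene mallet_head 0.7 [557. 329.]
scene tray 0.97 [524. 249.]
scene tray 0.49 [504. 178.]
scene tray 0.31 [519. 255.]
top chisel_butt 0.84 [435. 172.]
top mallet_butt 0.67 [440. 310.]
top mallet_head 0.73 [521. 237.]
top mallet_head 0.6 [571. 325.]
top tray 0.79 [517. 246.]
```

View pics/d7.png

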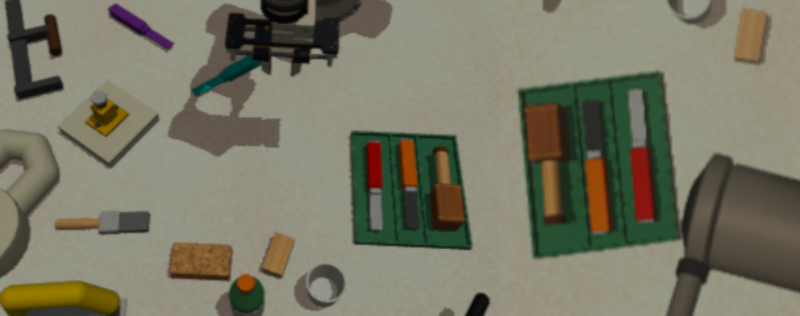

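Mallet and chisel lie straight in their lanes, with handles at the rasp's handle end. The punch is up and the bystanders are where they were.

```bash
python3 -c "
from plant import *
print(close_job())"
```

```text
the job is handed in; nothing more can be done
None
```

The job is handed in at about 24 s of the 61 s allowed, with no verdict returned: the mallet's head drove the punch down until the net push (about 11 N) passed the spring's 7 N at its stop, and the last pictures show the punch back up, mallet and chisel straight in the left and right lanes with handles at the rasp's handle end, and the rasp and bystanders where they were.

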